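Slide a glass test slide under the sprung clips of an inspection stage

TASK

Pick up the glass slide by its black stud, set it in the open end of the inspection stage's channel and push it in under the two spring clips, so that both ride up over it and snap down onto its thin tail, locking it in. Push gently: the sprung backstop inside should only be felt, never rammed. Then let go and leave the slide lying locked in the stage, with the other things on the table undisturbed.

Things in the scene. Friction and masses are not known exactly. Their poses are not given: they have to be found in the camera images.
- slide_stud (a point): Square black upright grip stud, 16 x 16 mm, on the slide's thin tail. Point: stud axis, 26 mm above the slide's underside; stud top 42 mm above it. x points from the stud to the slide's front edge, 128 mm ahead; y across, z up. The slide (glass pane in aluminium, 0.16 kg, 143 x 56 mm) starts flat on the table left or right of the stage. Centre of mass about 60 mm ahead of the stud.
- slide: The slide; origin at the centre of its underside, 56.5 mm ahead of the stud's axis; axes as the stud's. Front part: 70 mm long, 8 mm thick. Behind it a tail 73 mm long, 3 mm thick, with the stud. The 5 mm step down to the tail is 58 mm ahead of the stud's axis; the tail ends 15 mm behind that axis.
- stage: Inspection stage, fixed: steel bed 265 x 108 mm, top 20 mm above the table; rails 6 mm high form a channel 59 mm wide. Origin on the table under the channel's centre line, 130 mm from the bed's open edge; x is the push direction, y left, z up. Straight rails begin at x = -75 mm. A grey bridge over the channel, to 56 mm above the table, holds clips and backstop; 18 N on the backstop breaks the slide.
- channel_mouth (a point): On the bed's top (20 mm above the table), on the channel's centre line at the outer end of the flared lead-in, about 81 mm wide there, x = -102 mm in the stage's frame. x points into the channel. The bridge with clips and backstop is clamped at an unmeasured place in a 40 mm range: fully home, the stud's axis lies somewhere from x = -70 to -26 mm in the stage's frame.
- clip_left (a joint): Angle (rad) of the left clip: 0 at rest, about 0.117 riding on the slide's thick part, about 0.033 snapped down on the tail. Steel leaf 8 mm wide, 18 mm left of the centre line, hinged on the bridge. Its nose waits 1 mm above the bed (x between -13 and 27 mm, stage frame); before it a lip slopes up at 26 degrees to 13 mm above the bed (tip x from -35 to +6 mm).
- clip_right (a joint): Same for the right clip, 18 mm right of the centre line. Each clip presses down with about 2 N on the slide. Pushing a slide that lies on the bed, the clips riding up take about 2 to 6 N in all, then it drags with up to 3 N until the noses drop behind its step.
- backstop (a joint): How far (m) the sprung rubber backstop is pressed in: 0 free, 3 N per mm, 6 mm (18 N) is too far. The slide's front edge meets it just as the clips snap down, so a push of 7 to 12 N that no longer advances means home; after release it holds the step back against the clip noses.
- loupe: Black stand loupe, 39 mm across, 40 mm high, a bystander at the left; origin at the centre of its underside.
- tape_roll: Roll of tape, 76 mm across, 19 mm high, a bystander at the right; origin at the centre of its underside.
- ink_tin: Round tin, 78 mm across, 53 mm high, a bystander at the left; origin at the centre of its underside.
There are look-alikes about, which are no part of the job. Of the things that look like the slide, the middle-sized one is meant.

How it is judged:
By the outcome, as a careful person would: the job done as asked, in the order asked, and still so for the second after the job is handed in, with the robot touching nothing.
It also fails if it takes over 67 s, if anything falls off the work surface, if the arm or the gripper's body presses on something with over 40 N, if the wrist force passes 120 N, or if a joint passes its speed limit or range.

ROBOT

A 6-joint arm with a two-finger parallel gripper is mounted at the origin on a cart in front of the work surface, level with it; the furniture and walls round the work are solid. World frame = base frame: x ahead of the robot, y to its left, z up, the work surface at z = 0. Lengths are in m, angles in degrees, forces in N, time in s.
With the tool pointing down it reaches from about 0.425 to 1.125 m from the base axis. Payload 14.9 kg.
Tool frame: the origin (TCP) lies on the centre line of the jaws, within the pads' length; the fingertips stand bot.tips_ahead ahead of it and the grasp point (between the pads) lies 11 mm behind it (bot.tips_ahead is the distance from the TCP to the fingertips, in m); z points along the fingers, y is the line along which they close (so a half turn about z gives the same grasp; the last joint's range is limited). The gripper opens to 91 mm and grips with 3 to 60 N. Pads are 32 mm wide; open, the fingers measure 118 mm over their backs; the gripper's body (76 mm by 178 mm) begins 60 mm behind the grasp point.
Start: joints at [-78.341, 21.709, 99.362, -0, 58.929, -1.908], TCP at [0.164, -0.68, 0.222] pointing down, gripper open.
Joint ranges: [-158.91, 158.91], [-42.39, 125.64], [0.06, 152.35], [-60.88, 240.88], [17.5, 164.5], [-176.32, 176.32]. Speed limits (degrees/s): [108.29, 108.29, 136.94, 180, 180, 180].

INTERFACE

Orientations are given as a 3x3 rotation matrix whose columns are the frame's x, y, z axes.
In Python, from plant import status, get_image, camera_model, bot gives the robot as it stands.
- The arm moves only by the tool carry_out, never from a script. Its argument "plan" is a list of rows, each a list of 5 numbers: the shift along the tool's x, y, z in m, then the turn about the tool's z in rad, then the gripper command: -1 is fully open, 1 is shut, values between are in proportion. A call has 1 to 12 rows; each row shifts and turns the commanded pose from where the row before left it, along the tool's axes as they then stand; what a row does not reach is not made up. A row lasts 1/12 s, in which the tool goes at most 41.7 mm and 7.16 degrees, less where a joint would pass 70% of its speed; a pose out of reach is approached as far as the arm can. A call with a gripper value outside its range is refused whole. The fingers move at their own pace and stop on an object; "newtons" is the grip in N (left out, the last holds). Time passes only in rows, so rows that do not move let the fingers close. It gives the time, the measured TCP pose, the force, the opening and the grip force at its end, in the units of the state.
- status.get_state(): the state, without advancing time (a new reading comes with each control period).
- get_image(name): name is "side" or "top"; returns (picture, depth): 480x640x3 uint8, red, green, blue; 480x640 float32, m along the optical axis (not along the pixel's ray), 0 where there is no reading.
- camera_model(name): a dict with "camera_matrix" (3x3 intrinsics, pixels), "k1" (the pictures are not rectified: a ray, as slopes to the right and down, at radius r is drawn at 1 + k1 r^2 times it, then the intrinsics apply), "T" (4x4, takes a point from camera to world coordinates). Camera axes: x right, y up, looking along -z (the intrinsics and any distortion apply to the point x, -y, -z); pixel columns grow to the right and rows downward; lengths in m; the calibration is good to about 2 mm. A picture is of the moment at which its call begins. camera_model takes no time and is no camera call.
- bot.close_job(): hands the job in; it is judged then, once.
The state is a dict: "time_s": time; "qpos": joint angles; "dq": joint speeds; "effort": joint torques, N m; "position": TCP position; "orientation": TCP orientation; "contact_force": force on the tool from outside, world axes, zero at the start; "wrist_torque": the same for the moment, N m; "opening": finger opening in m; "gripper_force": force on a finger pad.
Only numpy, scipy, OpenCV 4.12 (cv2) and the standard library are available. Lean on these libraries where they do the work, as an engineer would, in place of code of your own. Each camera call takes 0.05 s, during which the arm holds its last target. There are 200 camera calls.

## Working session

There is one attempt and no reset: what is moved stays moved. The work goes in short steps, Python scripts to look and compute and a tool call to move; the robot and the scene stay as the last step left them, time stands still between calls to the robot, and variables do not carry over. Pictures are saved under pics/ and viewed, at most 10 in all, crops included, and the job is handed in when it is done.

Besides the shell and the picture viewer there is one more tool, called after "Call:" in YAML: its name, and indented under it one key for each argument. carry_out: Moves the arm, as the interface text tells. Its arguments: {"type":"object","properties":{"plan":{"type":"array"},"newtons":{"type":"number"}},"required":["plan"]}

```bash
mkdir -p pics; ls
cat > h.py <<'E'
import numpy as np, cv2
from plant import status,get_image,camera_model,bot
def ray(m,u,v):
    K=np.array(m["camera_matrix"]);T=np.array(m["T"])
    d=np.array([(u-K[0,2])/K[0,0],(v-K[1,2])/K[1,1]]);s=d.copy()
    for _ in range(20): s=d/(1+m["k1"]*(s@s))
    return T[:3,3],T[:3,:3]@np.array([s[0],-s[1],-1.])
def onz(m,u,v,z):
    o,d=ray(m,u,v);return o+d*(z-o[2])/d[2]
def proj(m,p):
    K=np.array(m["camera_matrix"]);T=np.array(m["T"])
    c=T[:3,:3].T@(np.array(p)-T[:3,3]);s=np.array([c[0],-c[1]])/-c[2];s=s*(1+m["k1"]*(s@s))
    return K[0,0]*s[0]+K[0,2],K[1,1]*s[1]+K[1,2]
def snap(n,f):
    im,d=get_image(n);cv2.imwrite(f"pics/{f}.png",im[:,:,::-1]);np.save(f"pics/{f}.npy",d);return im,d
E
python3 - <<'E'
from h import *
np.set_printoptions(precision=4,suppress=True)
for n in("top","side"):
    snap(n,n+"0");print(n,camera_model(n))
print(status.get_state(),bot.tips_ahead)
E
```

```text
pics
top {'camera_matrix': array([[565.7529,   0.    , 337.0737],
       [  0.    , 565.7529, 234.3856],
       [  0.    ,   0.    ,   1.    ]]), 'k1': 0.004696590513261857, 'T': array([[-0.0283,  0.9874, -0.1558,  0.3801],
       [-0.9996, -0.0288, -0.0009,  0.0589],
       [-0.0054,  0.1558,  0.9878,  1.4615],
       [ 0.    ,  0.    ,  0.    ,  1.    ]])}
side {'camera_matrix': array([[468.2699,   0.    , 317.8928],
       [  0.    , 468.2699, 242.7966],
       [  0.    ,   0.    ,   1.    ]]), 'k1': -0.08128085458338513, 'T': array([[-0.9975,  0.0254, -0.0663,  0.5382],
       [-0.0678, -0.6189,  0.7826,  0.9294],
       [-0.0212,  0.7851,  0.619 ,  0.7799],
       [ 0.    ,  0.    ,  0.    ,  1.    ]])}
{'time_s': 0.1, 'qpos': array([-78.3378,  21.7345,  99.3896,  -0.0009,  58.9287,  -1.9085]), 'dq': array([ 0.0826, -0.1063, -0.0488,  0.0162,  0.1611,  0.074 ]), 'effort': array([ -0.0005, -76.5036, -43.5293,   0.0652,   0.0398,   0.    ]), 'position': array([ 0.1642, -0.6801,  0.2214]), 'orientation': array([[ 0.9721,  0.2347, -0.0002],
       [ 0.2347, -0.9721,  0.0009],
       [ 0.    , -0.0009, -1.    ]]), 'contact_force': array([-0.6626, -0.1248,  0.6128]), 'wrist_torque': array([-0.0666,  0.0285,  0.009 ]), 'gripper_force': 0.0, 'opening': 0.09114699052342057} 0.008
```

View pics/top0.png

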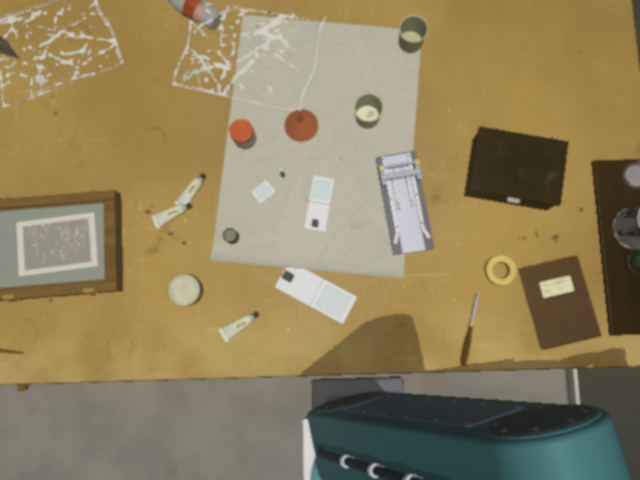

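View pics/side0.png

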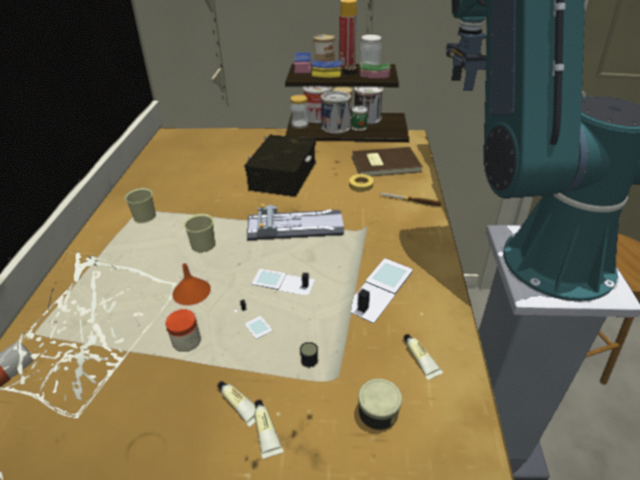

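The top view shows three slide-like things. The middle-sized one is at (318,204), with its stud at (315,223) and its front pointing up. The large one is at (315,295) and the small one at (262,190). The stage is at (405,202), with its open end at the bottom and the bridge near (400,170).

Run:
```python
from h import *
np.set_printoptions(precision=4,suppress=True)
im=cv2.imread("pics/top0.png");m=camera_model("top")
a=cv2.resize(im[140:260,270:450],None,fx=4.4,fy=4.4,interpolation=cv2.INTER_CUBIC);cv2.imwrite("pics/crop0.png",a[:600,:800])
hsv=cv2.cvtColor(im,cv2.COLOR_BGR2HSV)
c=im[165:245,295:345]; 
g=c.min(2); 
for n,mask,z in(("slide",(im.min(2)>195),.006),("dark",(im.max(2)<60),.042)):
    mm=np.zeros(mask.shape,np.uint8);mm[170:235,300:340]=mask[170:235,300:340]
    k,l,s,ce=cv2.connectedComponentsWithStats(mm)
    for i in range(1,k):
        if s[i,4]>15: print(n,s[i],ce[i],onz(m,*ce[i],z))
b,gc,r=[im[:,:,i].astype(int) for i in range(3)]
mask=((b-r)>8);mm=np.zeros(mask.shape,np.uint8);mm[140:262,365:445]=mask[140:262,365:445]
k,l,s,ce=cv2.connectedComponentsWithStats(mm);i=1+np.argmax(s[1:,4]);print(s[i])
R=cv2.minAreaRect(np.argwhere(l==i)[:,::-1].astype(np.float32));bx=cv2.boxPoints(R);print(bx)
for p in bx: print(onz(m,*p,.02))
print(im[200,310:330:3],im[213,300:335:3])
```

```text
slide [305 176  28  55 982] [319.1517 202.1018] [0.697  0.1049 0.006 ]
[391 175   1   1   1]
[[391. 175.]
 [391. 175.]
 [391. 175.]
 [391. 175.]]
[ 0.7609 -0.0856  0.02  ]
[ 0.7609 -0.0856  0.02  ]
[ 0.7609 -0.0856  0.02  ]
[ 0.7609 -0.0856  0.02  ]
[[197 201 203]
 [211 213 214]
 [212 214 215]
 [213 215 216]
 [212 214 213]
 [212 214 212]
 [209 211 211]] [[162 181 186]
 [163 182 187]
 [184 195 200]
 [215 217 219]
 [215 217 219]
 [215 217 219]
 [215 217 219]
 [215 217 219]
 [215 217 218]
 [207 210 212]
 [162 180 185]
 [161 179 183]]
```

View pics/crop0.png

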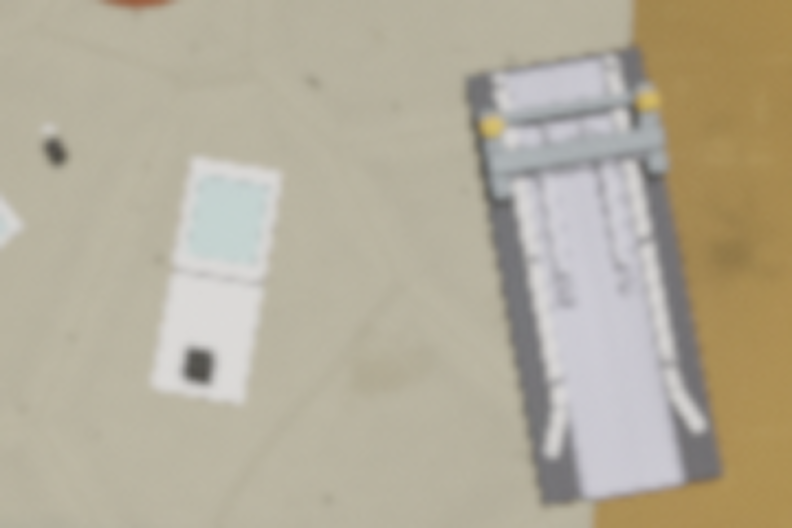

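The crop shows the slide's corners at (192,157), (281,172), (242,403) and (151,388), with the stud top at (198,365). The bed's corners are at (468,78), (638,48), (720,473) and (545,503). The flare ends are at (552,458) and (700,430).

Run:
```python
from h import *
np.set_printoptions(precision=4,suppress=True)
m=camera_model("top")
W=lambda x,y,z:onz(m,270+(x+.5)/4.4-.5,140+(y+.5)/4.4-.5,z)
S=[W(x,y,z) for x,y,z in((192,157,.008),(281,172,.008),(242,403,.003),(151,388,.003))]
st=W(198,365,.042);f=(S[0]+S[1])/2;b=(S[2]+S[3])/2
ang=lambda d:np.degrees(np.arctan2(d[1],d[0]))
print("slide",f,b,np.linalg.norm((f-b)[:2]),ang(f-b),"stud",st,ang(f-st),np.linalg.norm((f-st)[:2]))
B=[W(x,y,.02) for x,y in((468,78),(638,48),(720,473),(545,503))]
far=(B[0]+B[1])/2;near=(B[2]+B[3])/2;d=far-near
print("bed",near,far,np.linalg.norm(d),ang(d),ang(B[0]-B[3]),ang(B[1]-B[2]),np.linalg.norm(B[0]-B[1]),np.linalg.norm(B[2]-B[3]))
u=d/np.linalg.norm(d);n=np.array([-u[1],u[0],0]);O=near+.13*u
for q,z in(((522,190),.026),((633,170),.026),((562,380),.026),((668,360),.026),((552,458),.026),((700,430),.026),((566,303),.033),((626,290),.033),((490,125),.05),((650,100),.05),((500,180),.056),((655,155),.056)):
    p=W(*q,z)-O;print(q,(p@u*1000).round(1),(p@n*1000).round(1))
print("O",O,u)
```

```text
slide [0.764  0.0921 0.008 ] [0.6249 0.1194 0.003 ] 0.14177423179627258 -11.11865744250379 stud [0.6362 0.1165 0.042 ] -10.828967913772235 0.13009514973092062
bed [ 0.5599 -0.1343  0.02  ] [ 0.8177 -0.0994  0.02  ] 0.2601573174072374 7.718145797302001 7.708902907329091 7.727357039376086 0.1037516759699585 0.10382543350720391
(522, 190) 54.8 32.9
(633, 170) 56.1 -34.1
(562, 380) -61.3 29.9
(668, 360) -59.8 -33.4
(552, 458) -105.7 43.9
(700, 430) -103.5 -44.1
(566, 303) -17.8 20.4
(626, 290) -15.9 -15.6
(490, 125) 90.7 47.5
(650, 100) 90.2 -47.4
(500, 180) 55.8 48.2
(655, 155) 55.7 -43.1
O [ 0.6887 -0.1169  0.02  ] [0.9909 0.1343 0.    ]
```

Call:
carry_out:
  plan:
    - [0.018,-0.0184,0,0,0]
    - [0.018,-0.0184,0,0,0]
    - [0.018,-0.0184,0,0,0]
    - [0.018,-0.0184,0,0,0]
    - [0.018,-0.0184,0,0,0]
    - [0.018,-0.0184,0,0,0]
    - [0.018,-0.0184,0,0,0]
    - [0.018,-0.0184,0,0,0]
    - [0.018,-0.0184,0,0,0]
    - [0.018,-0.0184,0,0,0]
    - [0.018,-0.0184,0,0,0]
    - [0.018,-0.0184,0,0,0]
  newtons: 30

```text
time_s: 1.1
position: [0.3227, -0.4139, 0.2217]
orientation: [[0.972, 0.234, -0.0], [0.234, -0.972, 0.0], [-0.0, -0.0, -1.0]]
contact_force: [0.7, 0.2, 0.1]
opening: 0.0453
gripper_force: 0.0
```

Call:
carry_out:
  plan:
    - [0.018,-0.0184,0,0,0]
    - [0.018,-0.0184,0,0,0]
    - [0.018,-0.0184,0,0,0]
    - [0.018,-0.0184,0,0,0]
    - [0.018,-0.0184,0,0,0]
    - [0.018,-0.0184,0,0,0]
    - [0.018,-0.0184,0,0,0]
    - [0.018,-0.0184,0,0,0]
    - [0.018,-0.0184,0,0,0]
    - [0.018,-0.0184,0,0,0]
    - [0.018,-0.0184,0,0,0]
    - [0.018,-0.0184,0,0,0]

```text
time_s: 2.1
position: [0.4809, -0.1486, 0.2218]
orientation: [[0.972, 0.235, -0.0], [0.235, -0.972, 0.0], [-0.0, -0.0, -1.0]]
contact_force: [-0.0, 0.4, 0.0]
opening: 0.0456
gripper_force: 0.0
```

Call:
carry_out:
  plan:
    - [0.018,-0.0184,0,0,0]
    - [0.018,-0.0184,0,0,0]
    - [0.018,-0.0184,0,0,0]
    - [0.018,-0.0184,0,0,0]
    - [0.018,-0.0184,0,0,0]
    - [0.018,-0.0184,0,0,0]
    - [0.018,-0.0184,0,0,0]
    - [0.018,-0.0184,0,0,0]
    - [0.018,-0.0184,0,0,0]
    - [0.018,-0.0184,0,0,0]
    - [0,0,0.01,0,0]
    - [0,0,0.01,0,0]

```text
time_s: 3.1
position: [0.6128, 0.0721, 0.2015]
orientation: [[0.972, 0.236, 0.001], [0.236, -0.972, 0.0], [0.001, 0.0, -1.0]]
contact_force: [-0.4, 0.4, -0.6]
opening: 0.0455
gripper_force: 0.0
```

Call:
carry_out:
  plan:
    - [0,0,0.02,0.09,0]
    - [0,0,0.02,0.09,0]
    - [0,0,0.02,0.09,0]
    - [0,0,0.02,0.09,0]
    - [0,0,0.01,0.07,0]
    - [0,0,0,0,0]
    - [0,0,0,0,0]

```text
time_s: 3.68
position: [0.6114, 0.0705, 0.1112]
orientation: [[0.982, -0.19, -0.002], [-0.19, -0.982, -0.0], [-0.002, 0.001, -1.0]]
contact_force: [-0.5, -0.1, 1.1]
opening: 0.0459
gripper_force: 0.0
```

Run:
```python
from h import *
np.set_printoptions(precision=4,suppress=True)
s=status.get_state();print(s)
for n in("side","top"):
    im,d=snap(n,n+"1");m=camera_model(n);u,v=map(int,proj(m,[.64,.116,.04]));print(n,u,v)
    cv2.imwrite(f"pics/{n}1c.png",cv2.resize(im[max(v-60,0):v+60,u-70:u+70,::-1],None,fx=5,fy=5,interpolation=cv2.INTER_CUBIC))
```

```text
{'time_s': 3.6833, 'qpos': array([  4.4137,  22.9279, 111.6633,  -0.0052,  45.5197, 105.3862]), 'dq': array([ 0.2706, -1.3066, -1.0207,  0.0897,  0.2672, -0.9825]), 'effort': array([ -0.0276, -67.1545, -33.8105,   0.0103,  -0.1937,   0.5681]), 'position': array([0.6114, 0.0705, 0.1112]), 'orientation': array([[ 0.9817, -0.1903, -0.0019],
       [-0.1903, -0.9817, -0.0002],
       [-0.0018,  0.0006, -1.    ]]), 'contact_force': array([-0.4539, -0.0678,  1.0688]), 'wrist_torque': array([-0.0079, -0.0615, -0.0039]), 'gripper_force': 0.0, 'opening': 0.04585027982998013}
side 304 274
top 314 221
```

View pics/side1c.png

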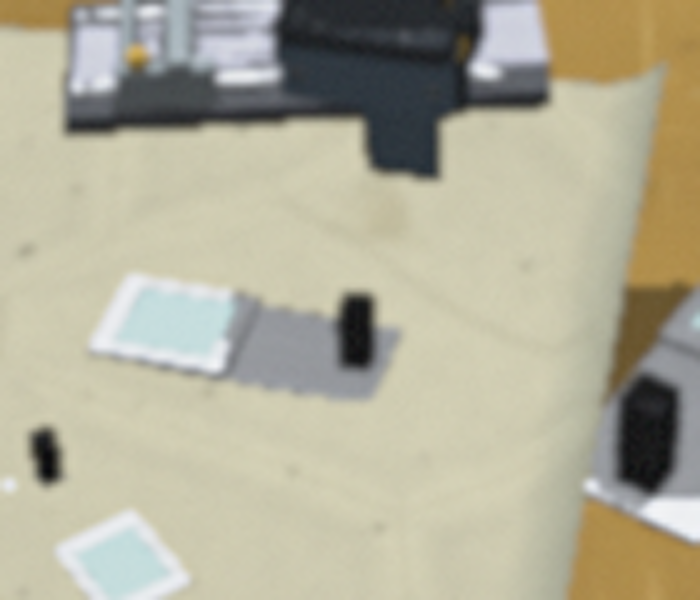

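The side crop shows the stud as a dark blob centred at (357,331), and the left fingertip's lower edge at about (405,175).

Run:
```python
from h import *
np.set_printoptions(precision=4,suppress=True)
m=camera_model("side");f=lambda x,y:(234+(x+.5)/5-.5,214+(y+.5)/5-.5)
print(onz(m,*f(357,331),.0225), onz(m,*f(345,369),.003),onz(m,*f(371,367),.003))
c=[onz(m,*f(*p),z) for p,z in(((130,274),.008),((90,352),.008),((372,400),.003),((400,330),.003))]
print(c, "tailmid",(c[2]+c[3])/2,"front",(c[0]+c[1])/2)
s=status.get_state();R=s["orientation"];p=s["position"]
for a in(-.016,.016): 
  q=p+R@np.array([a,-.030-.0,.008]);u,v=proj(m,q);print((u-234)*5,(v-214)*5)
```

```text
[0.6404 0.1149 0.0225] [0.6464 0.1209 0.003 ] [0.6341 0.1189 0.003 ]
[array([0.7599, 0.0628, 0.008 ]), array([0.7699, 0.1202, 0.008 ]), array([0.6317, 0.1413, 0.003 ]), array([0.6221, 0.0923, 0.003 ])] tailmid [0.6269 0.1168 0.003 ] front [0.7649 0.0915 0.008 ]
432.9517763708091 181.99489445190295
365.5516313922138 171.7843536810237
```

Call:
carry_out:
  plan:
    - [0.0047,-0.0123,0,0,0]
    - [0.0047,-0.0123,0,0,0]
    - [0.0046,-0.0124,0,0,0]
    - [0.0046,-0.0124,0,0,0]
    - [0,0,0.015,0,0]
    - [0,0,0.02,0,0]
    - [0,0,0.02,0,0]
    - [0,0,0.02,0,0]
    - [0,0,0.012,0,0]
    - [0,0,0.005,0,0]
    - [0,0,0,0,0]

```text
time_s: 4.7
position: [0.6393, 0.1162, 0.0185]
orientation: [[0.981, -0.192, -0.002], [-0.192, -0.981, -0.0], [-0.002, 0.001, -1.0]]
contact_force: [0.5, -0.6, 0.1]
opening: 0.0456
gripper_force: 0.0
```

Run:
```python
from h import *
n="side"
im,d=snap(n,n+"2");m=camera_model(n);s=status.get_state();print(s["position"],s["orientation"][:2,0])
cv2.imwrite(f"pics/{n}2c.png",cv2.resize(im[214:334,234:374,::-1],None,fx=5,fy=5,interpolation=cv2.INTER_CUBIC))
```

```text
[0.64004265 0.11621133 0.01964086] [ 0.98142079 -0.1918669 ]
```

View pics/side2c.png

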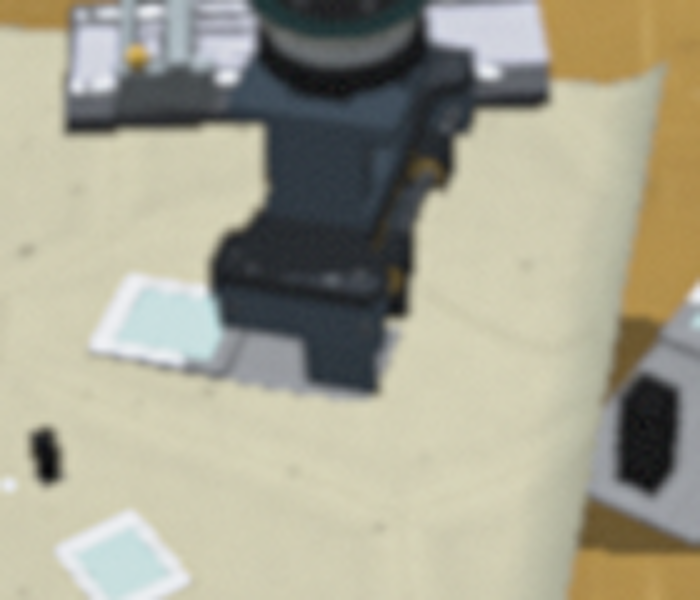

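The fingers straddle the stud, with the tip edges at (305–378,385), and the slide has not moved. I'll close and lift.

Call:
carry_out:
  plan:
    - [0,0,0,0,1]
    - [0,0,0,0,1]
    - [0,0,0,0,1]
    - [0,0,0,0,1]
    - [0,0,0,0,1]
    - [0,0,0,0,1]
    - [0,0,-0.005,0,1]
    - [0,0,-0.01,0,1]
    - [0,0,-0.02,0,1]
    - [0,0,-0.02,0,1]
    - [0,0,-0.02,0,1]
    - [0,0,0,0,1]
  newtons: 40

```text
time_s: 5.75
position: [0.6422, 0.1165, 0.0994]
orientation: [[0.981, -0.192, 0.005], [-0.192, -0.981, 0.001], [0.005, -0.002, -1.0]]
contact_force: [0.5, 0.1, -1.1]
opening: 0.0157
gripper_force: 40.0
```

Call:
carry_out:
  plan:
    - [-0.0037,0.009,0,0,1]
    - [-0.0073,0.0181,0,0,1]
    - [-0.0073,0.0181,0,0,1]
    - [-0.0073,0.0181,0,0,1]
    - [-0.0073,0.0181,0,0,1]
    - [-0.0073,0.0181,0,0,1]
    - [-0.0073,0.0181,0,0,1]
    - [-0.0073,0.0181,0,0,1]
    - [-0.0073,0.0181,0,0,1]
    - [-0.0073,0.0181,0,0,1]
    - [-0.0073,0.0181,0,0,1]
    - [-0.0073,0.0181,0,0,1]

```text
time_s: 6.75
position: [0.5157, -0.0728, 0.0939]
orientation: [[0.981, -0.192, -0.002], [-0.192, -0.981, 0.0], [-0.002, 0.0, -1.0]]
contact_force: [0.2, -0.2, -0.7]
opening: 0.0153
gripper_force: 40.0
```

Call:
carry_out:
  plan:
    - [-0.0073,0.0181,0,0,1]
    - [-0.0073,0.0181,0,0,1]
    - [-0.0073,0.0181,0,0,1]
    - [-0.0073,0.0181,0,0,1]
    - [-0.0037,0.009,0,0,1]
    - [0,0,0,-0.055,1]
    - [0,0,0,-0.055,1]
    - [0,0,0,-0.055,1]
    - [0,0,0,-0.055,1]
    - [0,0,0,-0.054,1]
    - [0,0,0,-0.054,1]
    - [0,0,0,0,1]

```text
time_s: 7.75
position: [0.4691, -0.1453, 0.0944]
orientation: [[0.991, 0.137, -0.001], [0.137, -0.991, 0.0], [-0.001, -0.001, -1.0]]
contact_force: [0.3, -0.8, -1.1]
opening: 0.0157
gripper_force: 40.0
```

Run:
```python
from h import *
np.set_printoptions(precision=4,suppress=True)
s=status.get_state();print(s["position"],s["orientation"],s["contact_force"])
for n,sc in(("side",5),("top",5)):
    im,d=snap(n,n+"3");m=camera_model(n);u,v=map(int,proj(m,[.6,-.13,.06]));
    if n=="top":
        print(n,u,v);cv2.imwrite(f"pics/{n}3c.png",cv2.resize(im[v-60:v+60,u-80:u+80,::-1],None,fx=5,fy=5,interpolation=cv2.INTER_CUBIC))
    else:
        print(n,u,v);cv2.imwrite(f"pics/{n}3c.png",cv2.resize(im[v-60:v+60,u-80:u+80,::-1],None,fx=5,fy=5,interpolation=cv2.INTER_CUBIC))
```

```text
[ 0.4691 -0.1453  0.0944] [[ 0.9906  0.1369 -0.001 ]
 [ 0.1369 -0.9906  0.0004]
 [-0.001  -0.0005 -1.    ]] [ 0.2588 -0.7558 -1.0888]
side 327 209
top 412 232
```

View pics/side3c.png

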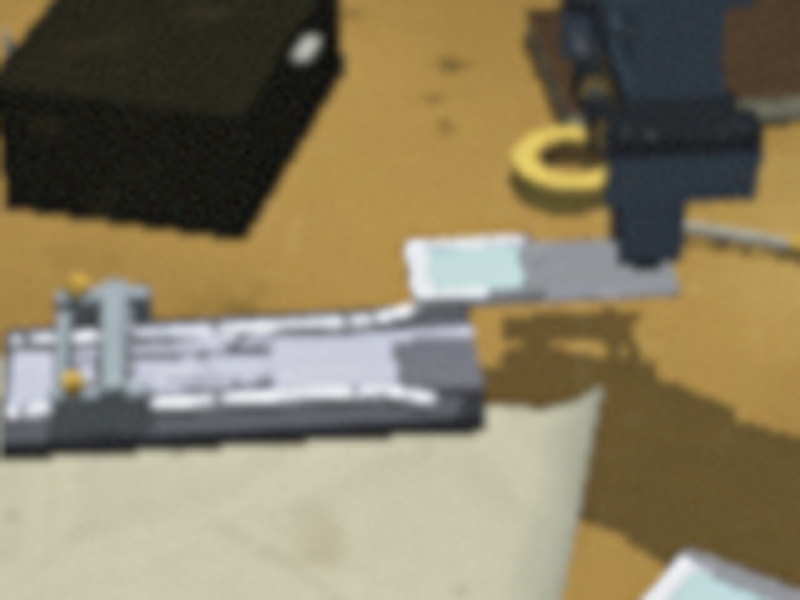

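View pics/top3c.png

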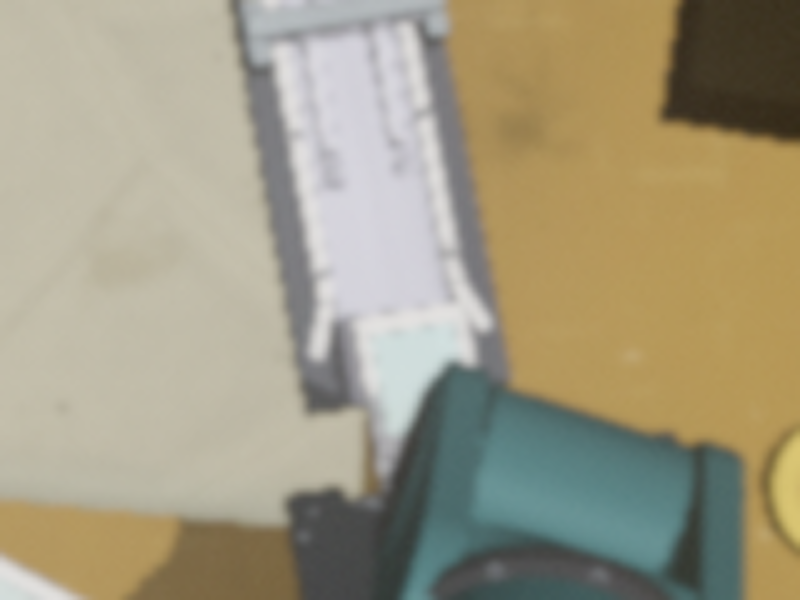

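The slide hangs level. In the top crop its front edge runs (355,318)–(465,303), between the flare ends at (318,355) and (487,328). In the side crop the front corners are at (408,240) and (415,303), and the bed's mouth edge runs (470,325)–(482,402). Next I'll measure the rail centre line with intensity profiles.

Run:
```python
from h import *
np.set_printoptions(precision=4,suppress=True)
O=np.array([.6880,-.1170,0]);a=np.radians(7.7);u=np.array([np.cos(a),np.sin(a),0]);n=np.array([-u[1],u[0],0])
t=np.arange(-45,45.1,.5)
for c,f in(("top","top0"),("side","side3")):
    m=camera_model(c);g=cv2.GaussianBlur(cv2.imread(f"pics/{f}.png"),(0,0),.6).astype(np.float32).mean(2)
    for x0 in(-60,-45,-30,-15,0,20,40):
        acc=0
        for x in np.arange(x0-5,x0+5.1,1):
            P=np.array([proj(m,O+u*x/1e3+n*y/1e3+[0,0,.026]) for y in t],np.float32)
            acc=acc+cv2.remap(g,P[:,:1],P[:,1:],cv2.INTER_LINEAR)[:,0]
        d=np.gradient(acc/11)
        def sub(i): 
            p=d[i-1:i+2];return t[i]+.5*.5*(p[0]-p[2])/(p[0]-2*p[1]+p[2])
        R=np.flatnonzero((t>-44)&(t<-26));L=np.flatnonzero((t>26)&(t<44))
        r=sub(R[np.argmax(d[R])]);l=sub(L[np.argmin(d[L])]);print(c,x0,"outer edges",round(r,1),round(l,1),"mid",round((r+l)/2,2))
s=status.get_state();p=s["position"];zt=p[2]-.0195+.008
mt=camera_model("top");ms=camera_model("side")
W=lambda m,o,q,z:onz(m,o[0]+(q[0]+.5)/5-.5,o[1]+(q[1]+.5)/5-.5,z)
for nm,m,o,qs in(("top",mt,(332,172),((355,318),(465,303))),("side",ms,(247,149),((415,303),(408,240)))):
    for q in qs:
        w=W(m,o,q,zt)-O;print(nm,"corner",round(w@u*1e3,1),round(w@n*1e3,1))
print("tcp",(p-O)@u*1e3,(p-O)@n*1e3)
# where edges should be
for y in(-28,28):
    w=p+u*.128+n*y/1e3;print((w-O)@u,(w-O)@n)
```

```text
top -60 outer edges -38.5 38.7 mid 0.09
top -45 outer edges -38.4 38.6 mid 0.1
top -30 outer edges -38.3 38.4 mid 0.07
top -15 outer edges -38.2 38.7 mid 0.23
top 0 outer edges -38.2 38.9 mid 0.36
top 20 outer edges -38.1 38.6 mid 0.24
top 40 outer edges -38.2 38.9 mid 0.34
side -60 outer edges -41.5 39.5 mid -1.0
side -45 outer edges -42.4 38.8 mid -1.84
side -30 outer edges -43.4 37.5 mid -2.92
side -15 outer edges -40.2 38.1 mid -1.06
side 0 outer edges -42.0 39.3 mid -1.34
side 20 outer edges -39.6 36.5 mid -1.58
side 40 outer edges -42.3 39.5 mid -1.41
top corner -94.2 28.6
top corner -95.7 -26.2
side corner -92.6 33.7
side corner -94.1 -28.0
tcp -220.50281905187435 1.1640811800604187
-0.09250281905187441 -0.02683591881993956
-0.09250281905187432 0.029164081180060412
```

Call:
carry_out:
  plan:
    - [0,0.0011,0,0,1]
    - [0,0,0.01,0,1]
    - [0,0,0.012,0,1]
    - [0,0,0.012,0,1]
    - [0,0,0.01,0,1]
    - [0,0,0.006,0,1]
    - [0,0,0.001,0,1]
    - [0,0,0,0,1]
    - [0,0,0,0,1]

```text
time_s: 8.6
position: [0.4701, -0.1467, 0.044]
orientation: [[0.991, 0.134, 0.0], [0.134, -0.991, -0.0], [0.0, 0.0, -1.0]]
contact_force: [0.2, 0.6, -1.8]
opening: 0.0155
gripper_force: 40.0
```

Call:
carry_out:
  plan:
    - [0,0,0.001,0,1]
    - [0,0,0,0,1]

```text
time_s: 8.77
position: [0.4703, -0.1467, 0.0433]
orientation: [[0.991, 0.134, 0.001], [0.134, -0.991, -0.0], [0.001, 0.0, -1.0]]
contact_force: [0.2, 0.2, -1.9]
opening: 0.0159
gripper_force: 40.0
```

Call:
carry_out:
  plan:
    - [0,0,0.001,0,1]
    - [0,0,0,0,1]

```text
time_s: 8.93
position: [0.47, -0.1466, 0.0421]
orientation: [[0.991, 0.134, 0.0], [0.134, -0.991, -0.0], [0.0, 0.0, -1.0]]
contact_force: [-0.2, 0.0, -1.6]
opening: 0.0156
gripper_force: 40.0
```

Call:
carry_out:
  plan:
    - [0,0,0.001,0,1]
    - [0,0,0,0,1]

```text
time_s: 9.1
position: [0.47, -0.1466, 0.0409]
orientation: [[0.991, 0.134, 0.0], [0.134, -0.991, -0.0], [0.0, 0.0, -1.0]]
contact_force: [0.1, -1.3, -1.6]
opening: 0.0152
gripper_force: 40.0
```

Call:
carry_out:
  plan:
    - [0,0,0.001,0,1]
    - [0,0,0,0,1]

```text
time_s: 9.27
position: [0.4701, -0.1467, 0.04]
orientation: [[0.991, 0.134, 0.0], [0.134, -0.991, -0.0], [0.0, 0.0, -1.0]]
contact_force: [-1.9, -0.5, 3.6]
opening: 0.0159
gripper_force: 40.0
```

Call:
carry_out:
  plan:
    - [0,0,0.0005,0,1]
    - [0,0,0,0,1]

```text
time_s: 9.43
position: [0.4702, -0.1467, 0.0396]
orientation: [[0.991, 0.134, 0.0], [0.134, -0.991, -0.0], [0.0, 0.0, -1.0]]
contact_force: [-2.7, -0.9, 5.1]
opening: 0.016
gripper_force: 40.0
```

Call:
carry_out:
  plan:
    - [0,0,-0.0006,0,1]
    - [0.003,0,0,0,1]
    - [0.003,0,0,0,1]
    - [0.003,0,0,0,1]
    - [0.003,0,0,0,1]
    - [0.003,0,0,0,1]
    - [0.003,0,0,0,1]
    - [0,0,0,0,1]

```text
time_s: 10.1
position: [0.4886, -0.1442, 0.0401]
orientation: [[0.991, 0.135, 0.001], [0.135, -0.991, -0.0], [0.001, 0.0, -1.0]]
contact_force: [0.8, 0.1, 0.9]
opening: 0.0157
gripper_force: 40.0
```

Call:
carry_out:
  plan:
    - [0.002,0,0,0,1]
    - [0.002,0,0,0,1]
    - [0.002,0,0,0,1]
    - [0.002,0,0,0,1]
    - [0,0,0,0,1]

```text
time_s: 10.52
position: [0.4962, -0.1431, 0.0401]
orientation: [[0.991, 0.134, 0.0], [0.134, -0.991, -0.0], [0.0, 0.0, -1.0]]
contact_force: [1.0, 0.1, 3.2]
opening: 0.0159
gripper_force: 40.0
```

Call:
carry_out:
  plan:
    - [0.002,0,0,0,1]
    - [0.002,0,0,0,1]
    - [0.002,0,0,0,1]
    - [0.002,0,0,0,1]
    - [0,0,0,0,1]

```text
time_s: 10.93
position: [0.5041, -0.1421, 0.0401]
orientation: [[0.991, 0.134, 0.0], [0.134, -0.991, -0.0], [0.0, 0.0, -1.0]]
contact_force: [1.0, 0.2, 3.3]
opening: 0.0156
gripper_force: 40.0
```

Call:
carry_out:
  plan:
    - [0.003,0,-0.0002,0,1]
    - [0.003,0,0,0,1]
    - [0.003,0,0,0,1]
    - [0.003,0,0,0,1]
    - [0,0,0,0,1]

```text
time_s: 11.35
position: [0.5162, -0.1404, 0.0403]
orientation: [[0.991, 0.134, 0.0], [0.134, -0.991, -0.0], [0.0, 0.0, -1.0]]
contact_force: [1.5, 0.0, 1.7]
opening: 0.016
gripper_force: 40.0
```

Call:
carry_out:
  plan:
    - [0.003,0,0,0,1]
    - [0.003,0,0,0,1]
    - [0.003,0,0,0,1]
    - [0.003,0,0,0,1]
    - [0,0,0,0,1]

```text
time_s: 11.77
position: [0.528, -0.1388, 0.0403]
orientation: [[0.991, 0.134, 0.0], [0.134, -0.991, -0.0], [0.0, 0.0, -1.0]]
contact_force: [1.7, 0.7, 2.3]
opening: 0.0156
gripper_force: 40.0
```

Call:
carry_out:
  plan:
    - [0.002,0,0,0,1]
    - [0.002,0,0,0,1]
    - [0.002,0,0,0,1]
    - [0.002,0,0,0,1]
    - [0,0,0,0,1]

```text
time_s: 12.18
position: [0.5356, -0.1378, 0.0403]
orientation: [[0.991, 0.134, 0.0], [0.134, -0.991, -0.0], [0.0, 0.0, -1.0]]
contact_force: [0.3, 0.4, 5.0]
opening: 0.0157
gripper_force: 40.0
```

Call:
carry_out:
  plan:
    - [0.002,0,0,0,1]
    - [0.002,0,0,0,1]
    - [0.002,0,0,0,1]
    - [0.002,0,0,0,1]
    - [0,0,0,0,1]

```text
time_s: 12.6
position: [0.5435, -0.1367, 0.0404]
orientation: [[0.991, 0.134, 0.0], [0.134, -0.991, -0.0], [0.0, 0.0, -1.0]]
contact_force: [-0.2, 0.2, 6.2]
opening: 0.0154
gripper_force: 40.0
```

Call:
carry_out:
  plan:
    - [0,0,-0.0004,0,1]
    - [0.002,0,0,0,1]
    - [0.002,0,0,0,1]
    - [0.002,0,0,0,1]
    - [0.002,0,0,0,1]
    - [0,0,0,0,1]

```text
time_s: 13.1
position: [0.5514, -0.1355, 0.0405]
orientation: [[0.991, 0.135, -0.0], [0.135, -0.991, 0.0], [-0.0, -0.0, -1.0]]
contact_force: [0.3, 0.5, -0.7]
opening: 0.0159
gripper_force: 40.0
```

Call:
carry_out:
  plan:
    - [0.002,0,0,0,1]
    - [0.002,0,0,0,1]
    - [0.002,0,0,0,1]
    - [0,0,0,0,1]

```text
time_s: 13.43
position: [0.557, -0.1347, 0.0405]
orientation: [[0.991, 0.134, -0.001], [0.134, -0.991, 0.0], [-0.001, -0.0, -1.0]]
contact_force: [-1.9, -0.7, -0.6]
opening: 0.0156
gripper_force: 40.0
```

Call:
carry_out:
  plan:
    - [0.002,0,0,0,1]
    - [0.002,0,0,0,1]
    - [0.002,0,0,0,1]
    - [0,0,0,0,1]

```text
time_s: 13.77
position: [0.5626, -0.1339, 0.0404]
orientation: [[0.991, 0.134, -0.001], [0.134, -0.991, 0.0], [-0.001, -0.0, -1.0]]
contact_force: [-4.8, -0.6, 2.4]
opening: 0.0156
gripper_force: 40.0
```

Call:
carry_out:
  plan:
    - [0.002,0,0,0,1]
    - [0.002,0,0,0,1]
    - [0.002,0,0,0,1]
    - [0,0,0,0,1]

```text
time_s: 14.1
position: [0.5694, -0.1331, 0.0406]
orientation: [[0.991, 0.134, 0.0], [0.134, -0.991, -0.0], [0.0, 0.0, -1.0]]
contact_force: [0.0, 0.2, -1.9]
opening: 0.0155
gripper_force: 40.0
```

Call:
carry_out:
  plan:
    - [0.003,0,0,0,1]
    - [0.003,0,0,0,1]
    - [0.003,0,0,0,1]
    - [0.003,0,0,0,1]
    - [0,0,0,0,1]

```text
time_s: 14.52
position: [0.5818, -0.1315, 0.0407]
orientation: [[0.991, 0.134, 0.001], [0.134, -0.991, -0.0], [0.001, 0.0, -1.0]]
contact_force: [1.5, 0.4, -4.7]
opening: 0.0157
gripper_force: 40.0
```

Call:
carry_out:
  plan:
    - [0.003,0,0,0,1]
    - [0.003,0,0,0,1]
    - [0.003,0,0,0,1]
    - [0.003,0,0,0,1]
    - [0,0,0,0,1]

```text
time_s: 14.93
position: [0.5936, -0.1299, 0.0407]
orientation: [[0.991, 0.134, 0.001], [0.134, -0.991, -0.0], [0.001, 0.0, -1.0]]
contact_force: [1.3, 0.9, -4.6]
opening: 0.0155
gripper_force: 40.0
```

Call:
carry_out:
  plan:
    - [0.003,0,0,0,1]
    - [0.003,0,0,0,1]
    - [0.003,0,0,0,1]
    - [0.003,0,0,0,1]
    - [0,0,0,0,1]

```text
time_s: 15.35
position: [0.6056, -0.1283, 0.0407]
orientation: [[0.991, 0.134, 0.001], [0.134, -0.991, -0.0], [0.001, 0.0, -1.0]]
contact_force: [1.6, -0.1, -5.2]
opening: 0.0157
gripper_force: 40.0
```

Call:
carry_out:
  plan:
    - [0.002,0,0,0,1]
    - [0.002,0,0,0,1]
    - [0.002,0,0,0,1]
    - [0.002,0,0,0,1]
    - [0,0,0,0,1]

```text
time_s: 15.77
position: [0.6132, -0.1272, 0.0407]
orientation: [[0.991, 0.134, 0.001], [0.134, -0.991, -0.0], [0.001, 0.0, -1.0]]
contact_force: [1.1, 0.0, -3.5]
opening: 0.0159
gripper_force: 40.0
```

Call:
carry_out:
  plan:
    - [0,0,0.0004,0,1]
    - [0.0015,0,0,0,1]
    - [0.0015,0,0,0,1]
    - [0.0015,0,0,0,1]
    - [0.0015,0,0,0,1]
    - [0,0,0,0,1]

```text
time_s: 16.27
position: [0.6191, -0.1265, 0.0404]
orientation: [[0.991, 0.134, 0.001], [0.134, -0.991, -0.0], [0.001, 0.0, -1.0]]
contact_force: [-2.5, -0.1, 3.0]
opening: 0.0159
gripper_force: 40.0
```

Call:
carry_out:
  plan:
    - [0.0015,0,0,0,1]
    - [0.0015,0,0,0,1]
    - [0.0015,0,0,0,1]
    - [0.0015,0,0,0,1]
    - [0,0,0,0,1]

```text
time_s: 16.68
position: [0.625, -0.1257, 0.0405]
orientation: [[0.991, 0.134, 0.001], [0.134, -0.991, -0.0], [0.001, 0.0, -1.0]]
contact_force: [-2.1, -0.8, 2.9]
opening: 0.0154
gripper_force: 40.0
```

Call:
carry_out:
  plan:
    - [0.001,0,0,0,1]
    - [0.001,0,0,0,1]
    - [0,0,0,0,1]

```text
time_s: 16.93
position: [0.6267, -0.1254, 0.0404]
orientation: [[0.991, 0.134, 0.0], [0.134, -0.991, -0.0], [0.0, 0.0, -1.0]]
contact_force: [-3.6, -0.4, 5.1]
opening: 0.0155
gripper_force: 40.0
```

Call:
carry_out:
  plan:
    - [0.001,0,0,0,1]
    - [0.001,0,0,0,1]
    - [0,0,0,0,1]

```text
time_s: 17.18
position: [0.6287, -0.1251, 0.0405]
orientation: [[0.991, 0.134, 0.0], [0.134, -0.991, -0.0], [0.0, 0.0, -1.0]]
contact_force: [-3.8, -0.4, 5.0]
opening: 0.0156
gripper_force: 40.0
```

Call:
carry_out:
  plan:
    - [0.001,0,-0.0002,0,1]
    - [0.001,0,0,0,1]
    - [0,0,0,0,1]

```text
time_s: 17.43
position: [0.6306, -0.1249, 0.0404]
orientation: [[0.991, 0.134, 0.0], [0.134, -0.991, -0.0], [0.0, 0.0, -1.0]]
contact_force: [-2.8, -0.6, 3.2]
opening: 0.0157
gripper_force: 40.0
```

Call:
carry_out:
  plan:
    - [0.001,0,0,0,1]
    - [0,0,0,0,1]

```text
time_s: 17.6
position: [0.6316, -0.1247, 0.0404]
orientation: [[0.991, 0.134, 0.0], [0.134, -0.991, 0.0], [0.0, 0.0, -1.0]]
contact_force: [-3.1, -0.0, 2.8]
opening: 0.0157
gripper_force: 40.0
```

Call:
carry_out:
  plan:
    - [0.001,0,0,0,1]
    - [0,0,0,0,1]

```text
time_s: 17.77
position: [0.6326, -0.1246, 0.0404]
orientation: [[0.991, 0.134, 0.0], [0.134, -0.991, -0.0], [0.0, 0.0, -1.0]]
contact_force: [-3.0, 0.0, 3.4]
opening: 0.0156
gripper_force: 40.0
```

Call:
carry_out:
  plan:
    - [0.001,0,0,0,1]
    - [0,0,0,0,1]

```text
time_s: 17.93
position: [0.6339, -0.1244, 0.0405]
orientation: [[0.991, 0.134, 0.001], [0.134, -0.991, -0.0], [0.001, 0.0, -1.0]]
contact_force: [-0.2, -0.7, 1.0]
opening: 0.0159
gripper_force: 40.0
```

Call:
carry_out:
  plan:
    - [0.001,0,0,0,1]
    - [0,0,0,0,1]

```text
time_s: 18.1
position: [0.6351, -0.1243, 0.0404]
orientation: [[0.991, 0.134, 0.001], [0.134, -0.991, -0.0], [0.001, 0.0, -1.0]]
contact_force: [3.7, 0.7, -1.6]
opening: 0.0153
gripper_force: 40.0
```

Call:
carry_out:
  plan:
    - [0.001,0,0,0,1]
    - [0,0,0,0,1]

```text
time_s: 18.27
position: [0.6361, -0.1242, 0.0405]
orientation: [[0.991, 0.134, 0.001], [0.134, -0.991, -0.0], [0.001, 0.0, -1.0]]
contact_force: [4.5, 1.4, -4.6]
opening: 0.0155
gripper_force: 40.0
```

Call:
carry_out:
  plan:
    - [0.0007,0,0,0,1]
    - [0,0,0,0,1]

```text
time_s: 18.43
position: [0.6363, -0.1241, 0.0405]
orientation: [[0.991, 0.134, 0.0], [0.134, -0.991, -0.0], [0.0, 0.0, -1.0]]
contact_force: [3.4, -0.1, -1.3]
opening: 0.0157
gripper_force: 40.0
```

Call:
carry_out:
  plan:
    - [0.0007,0,0,0,1]
    - [0,0,0,0,1]

```text
time_s: 18.6
position: [0.6364, -0.124, 0.0404]
orientation: [[0.991, 0.134, -0.001], [0.134, -0.991, 0.0], [-0.001, -0.0, -1.0]]
contact_force: [-3.7, -1.3, 2.9]
opening: 0.0156
gripper_force: 40.0
```

Call:
carry_out:
  plan:
    - [0.0007,0,0,0,1]
    - [0,0,0,0,1]

```text
time_s: 18.77
position: [0.6368, -0.1239, 0.0405]
orientation: [[0.991, 0.134, -0.002], [0.134, -0.991, 0.0], [-0.002, -0.0, -1.0]]
contact_force: [-6.0, -2.6, 7.1]
opening: 0.0157
gripper_force: 40.0
```

Call:
carry_out:
  plan:
    - [0.0005,0,0,0,1]
    - [0,0,0,0,1]

```text
time_s: 18.93
position: [0.637, -0.1239, 0.0405]
orientation: [[0.991, 0.134, -0.002], [0.134, -0.991, 0.0], [-0.002, -0.001, -1.0]]
contact_force: [-8.2, -1.6, 7.7]
opening: 0.0156
gripper_force: 40.0
```

Call:
carry_out:
  plan:
    - [0.0005,0,-0.0002,0,1]
    - [0,0,0,0,1]
    - [0,0,0,0,1]

```text
time_s: 19.18
position: [0.6372, -0.1238, 0.0404]
orientation: [[0.991, 0.134, -0.003], [0.134, -0.991, 0.0], [-0.003, -0.001, -1.0]]
contact_force: [-9.1, -1.6, 6.2]
opening: 0.0158
gripper_force: 40.0
```

Run:
```python
from h import *
n="side";im,d=snap(n,n+"4")
print(status.get_state()["contact_force"])
cv2.imwrite(f"pics/{n}4c.png",cv2.resize(im[190:250,240:350,::-1],None,fx=7,fy=7,interpolation=cv2.INTER_CUBIC))
```

```text
[-9.03177756 -0.89756669  6.50196577]
```

View pics/side4c.png

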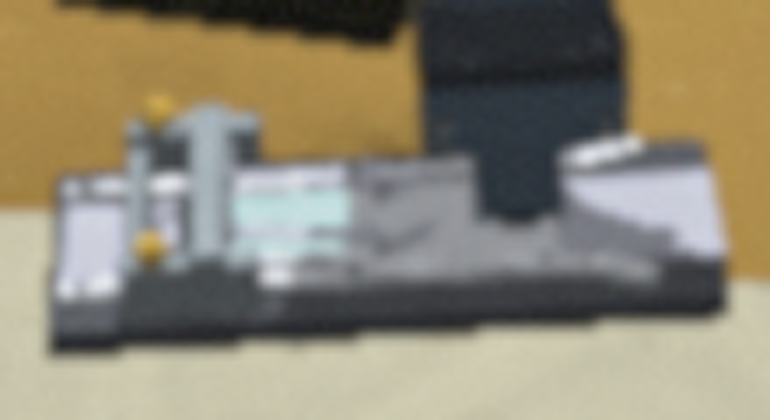

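The side crop shows the slide seated: the pane reaches under the bridge at (235–350,225), the step is near (355,230), and the clip lips show over the tail at (370–440,185/235). I'll back off and feel whether the clips hold the slide.

Call:
carry_out:
  plan:
    - [-0.001,0,0,0,1]
    - [0,0,0,0,1]

```text
time_s: 19.4
position: [0.6368, -0.1239, 0.0405]
orientation: [[0.991, 0.134, -0.001], [0.134, -0.991, 0.0], [-0.001, -0.0, -1.0]]
contact_force: [-6.2, -1.8, 2.7]
opening: 0.0155
gripper_force: 40.0
```

Call:
carry_out:
  plan:
    - [-0.001,0,0,0,1]
    - [0,0,0,0,1]

```text
time_s: 19.57
position: [0.6364, -0.124, 0.0405]
orientation: [[0.991, 0.134, 0.0], [0.134, -0.991, 0.0], [0.0, -0.0, -1.0]]
contact_force: [-1.3, -1.4, -1.7]
opening: 0.0159
gripper_force: 40.0
```

Call:
carry_out:
  plan:
    - [-0.001,0,0,0,1]
    - [0,0,0,0,1]

```text
time_s: 19.73
position: [0.6362, -0.1242, 0.0408]
orientation: [[0.991, 0.134, 0.002], [0.134, -0.991, -0.0], [0.002, 0.0, -1.0]]
contact_force: [3.8, 0.3, -3.2]
opening: 0.016
gripper_force: 40.0
```

Call:
carry_out:
  plan:
    - [0.0007,0,0,0,1]
    - [0,0,0,0,1]
    - [0,0,0,0,0.4]
    - [0,0,0,0,0.4]
    - [0,0,0,0,0.4]
    - [0,0,0,0,0.4]
    - [0,0,-0.004,0,0.4]
    - [0,0,-0.01,0,0.4]
    - [0,0,-0.02,0,0.4]
    - [0,0,-0.03,0,0.4]
    - [0,0,-0.03,0,0.4]
    - [0,0,-0.03,0,0.4]

```text
time_s: 20.73
position: [0.6361, -0.124, 0.1668]
orientation: [[0.991, 0.134, 0.0], [0.134, -0.991, -0.0], [0.0, 0.0, -1.0]]
contact_force: [-0.0, -0.4, -0.9]
opening: 0.0275
gripper_force: 0.0
```

Call:
carry_out:
  plan:
    - [-0.03,0,-0.01,0,0.4]
    - [-0.03,0,-0.01,0,0.4]
    - [-0.03,0,-0.01,0,0.4]
    - [-0.03,0.02,0,0,0.4]
    - [-0.02,0.03,0,0,0.4]
    - [-0.01,0.035,0,0,0.4]
    - [0,0.035,0,0,0.4]
    - [0,0.035,0,0,0.4]
    - [0,0.035,0,0,0.4]
    - [0,0.035,0,0,0.4]
    - [0,0.035,0,0,0.4]
    - [0,0,0,0,0.4]

```text
time_s: 21.73
position: [0.5232, -0.4071, 0.196]
orientation: [[0.991, 0.132, 0.002], [0.132, -0.991, -0.002], [0.002, 0.003, -1.0]]
contact_force: [0.8, 0.4, 0.2]
opening: 0.0273
gripper_force: 0.0
```

Run:
```python
from h import *
a,_=snap("side","side5");b,_=snap("top","top5")
A=cv2.resize(a[190:250,240:350,::-1],(770,420),interpolation=cv2.INTER_CUBIC)
cv2.imwrite("pics/side5c.png",A)
B=cv2.resize(b[140:260,360:450,::-1],(450,600),interpolation=cv2.INTER_CUBIC);cv2.imwrite("pics/top5c.png",B)
```

```text
(no output)
```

View pics/side5c.png

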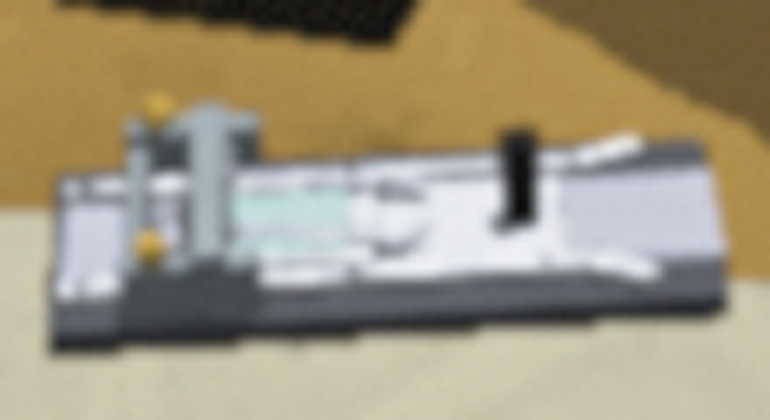

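View pics/top5c.png

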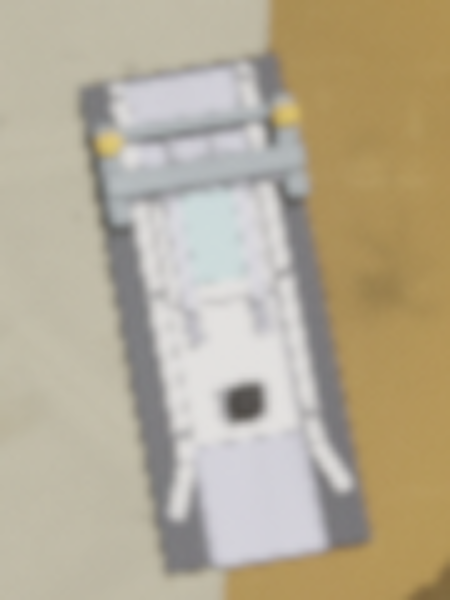

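Both views show the slide straight in the channel. The stud is at (243,400) in the top crop, and both clip lips lie symmetrically over the tail just behind the step at about (190,320) and (262,315). The pull-back test was also blocked, so I'm handing in.

```bash
python3 -c "
from plant import bot
print(bot.close_job())"
```

```text
the job is handed in; nothing more can be done
None
```

I pushed the slide in until it met about 9 N and stopped advancing; a gentle pull back was then blocked. I released it with both clips apparently down on its tail, and handed the job in at about 22 s; no verdict was returned.

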